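Tare the balance under the orange-capped bottle

TASK

Three balances stand on the bench, each with a vessel on its pan and two keys in front, a green tare key and a red power key. Tare the balance that carries the orange-capped bottle: with the fingertips press its green key lightly until it goes well down, let it come up and draw the hand clear. Press no other key, do not lean on the other balances, and do not touch, lift or shift the bottles or the beaker.

Things in the scene. Friction and masses are not known exactly. Their poses are not given: they have to be found in the camera images.
- balance_a: balance that always carries the bottle with the orange cap: white housing 200 (x) x 140 (y) x 34 mm high, fixed; which of the three look-alikes stands left, middle or right varies. Origin under its centre on the bench; own -x is its front with the keys, +y its left, z up. Green tare key at (-68, 38) mm, red power key at (-68, -38) mm, display between, pan centre at (35, 0) mm
- a_pan (a point): centre of the top of the round steel pan (110 mm across, 45 mm above the bench) of balance_a
- a_tare_top (a point): centre of the top face of the green tare key of balance_a, the one under the bottle with the orange cap: round, 20 mm across, its top 45 mm above the bench and 10 mm above the panel; moves down with the key
- a_tare (a joint): travel of that green tare key in m: 0 up, 0.006 fully down; a spring key, needs about 1.5 N to start and 5 N at full travel, counts as pressed beyond 0.003, springs back up when let go
- a_power_top (a point): centre of the top face of the red power key of balance_a, the one under the bottle with the orange cap: round, 20 mm across, its top 45 mm above the bench and 10 mm above the panel; moves down with the key
- a_power (a joint): travel of that red power key in m: 0 up, 0.006 fully down; a spring key, needs about 1.5 N to start and 5 N at full travel, counts as pressed beyond 0.003, springs back up when let go
- balance_b: balance that always carries the bottle with the blue cap: white housing 200 (x) x 140 (y) x 34 mm high, fixed; which of the three look-alikes stands left, middle or right varies. Origin under its centre on the bench; own -x is its front with the keys, +y its left, z up. Green tare key at (-68, 38) mm, red power key at (-68, -38) mm, display between, pan centre at (35, 0) mm
- b_pan (a point): centre of the top of the round steel pan (110 mm across, 45 mm above the bench) of balance_b
- b_tare_top (a point): centre of the top face of the green tare key of balance_b, the one under the bottle with the blue cap: round, 20 mm across, its top 45 mm above the bench and 10 mm above the panel; moves down with the key
- b_tare (a joint): travel of that green tare key in m: 0 up, 0.006 fully down; a spring key, needs about 1.5 N to start and 5 N at full travel, counts as pressed beyond 0.003, springs back up when let go
- b_power_top (a point): centre of the top face of the red power key of balance_b, the one under the bottle with the blue cap: round, 20 mm across, its top 45 mm above the bench and 10 mm above the panel; moves down with the key
- b_power (a joint): travel of that red power key in m: 0 up, 0.006 fully down; a spring key, needs about 1.5 N to start and 5 N at full travel, counts as pressed beyond 0.003, springs back up when let go
- balance_c: balance that always carries the open glass beaker: white housing 200 (x) x 140 (y) x 34 mm high, fixed; which of the three look-alikes stands left, middle or right varies. Origin under its centre on the bench; own -x is its front with the keys, +y its left, z up. Green tare key at (-68, 38) mm, red power key at (-68, -38) mm, display between, pan centre at (35, 0) mm
- c_pan (a point): centre of the top of the round steel pan (110 mm across, 45 mm above the bench) of balance_c
- c_tare_top (a point): centre of the top face of the green tare key of balance_c, the one under the open glass beaker: round, 20 mm across, its top 45 mm above the bench and 10 mm above the panel; moves down with the key
- c_tare (a joint): travel of that green tare key in m: 0 up, 0.006 fully down; a spring key, needs about 1.5 N to start and 5 N at full travel, counts as pressed beyond 0.003, springs back up when let go
- c_power_top (a point): centre of the top face of the red power key of balance_c, the one under the open glass beaker: round, 20 mm across, its top 45 mm above the bench and 10 mm above the panel; moves down with the key
- c_power (a joint): travel of that red power key in m: 0 up, 0.006 fully down; a spring key, needs about 1.5 N to start and 5 N at full travel, counts as pressed beyond 0.003, springs back up when let go
- orange_cap_bottle: small glass bottle with an orange screw cap, 56 mm across, 104 mm tall, loose, standing on the pan of balance_a (its top 149 mm above the bench); origin at the centre of its underside, z up
- blue_cap_bottle: small glass bottle with a blue screw cap, 56 mm across, 104 mm tall, loose, standing on the pan of balance_b; origin at the centre of its underside, z up
- glass_beaker: empty glass beaker, 52 mm across, 70 mm tall, loose, standing on the pan of balance_c; origin at the centre of its underside, z up

How it is judged:
On the way:
1. the fingers press the green tare key of the balance under the orange-capped bottle (at least 3 mm down) (value of joint a_tare above 0.003 m and contact force between the fingers and balance_a above 0.5 N), for 0.1 s.
At the end, for the whole second after the job is handed in: after the press all six keys are up again (under 1 mm), and each bottle and the beaker stands upright and at rest on its own pan (within 25 mm of its centre), within 8 mm of where it stood (value of joint each of a_tare, a_power, b_tare, b_power, c_tare, c_power below 0.001 m and horizontal distance between orange_cap_bottle and a_pan below 0.025 m and horizontal distance between blue_cap_bottle and b_pan below 0.025 m and horizontal distance between glass_beaker and c_pan below 0.025 m and angle between each of orange_cap_bottle, blue_cap_bottle, glass_beaker's own z axis and vertical below 0.05 rad and distance of each of orange_cap_bottle, blue_cap_bottle, glass_beaker from where it was at the start of the episode below 0.008 m and linear speed of each of orange_cap_bottle, blue_cap_bottle, glass_beaker below 0.02 m/s); the robot touches nothing.
It fails at once if a key other than the green tare key under the orange-capped bottle is pressed (more than 1.5 mm) (value of joint any of a_power, b_tare, b_power, c_tare, c_power above 0.0015 m).
It fails at once if a bottle or the beaker is touched (more than 0.5 N) by the robot (contact force between any of the fingers, the arm and orange_cap_bottle above 0.5 N or contact force between any of the fingers, the arm and blue_cap_bottle above 0.5 N or contact force between any of the fingers, the arm and glass_beaker above 0.5 N).
It fails at once if a bottle or the beaker is lifted, shifted more than 8 mm or tipped (distance of any of orange_cap_bottle, blue_cap_bottle, glass_beaker from where it was at the start of the episode above 0.008 m or angle between any of orange_cap_bottle, blue_cap_bottle, glass_beaker's own z axis and vertical above 0.15 rad).
It fails at once if the balance under the orange-capped bottle is pushed with more than 25 N (contact force between any of the fingers, the arm and balance_a above 25 N).
It fails at once if one of the other two balances is leant on (more than 5 N) (contact force between any of the fingers, the arm and balance_b above 5 N or contact force between any of the fingers, the arm and balance_c above 5 N).
It also fails if it takes over 32 s, if anything falls off the work surface, if the arm or the gripper's body presses on something with over 40 N, if the wrist force passes 120 N, or if a joint passes its speed limit or range.

ROBOT

A 6-joint arm with a two-finger parallel gripper is mounted at the origin on a cart in front of the work surface, level with it; the furniture and walls round the work are solid. World frame = base frame: x ahead of the robot, y to its left, z up, the work surface at z = 0. Lengths are in m, angles in rad, forces in N, time in s.
With the tool pointing down it reaches from about 0.375 to 0.9 m from the base axis. Payload 3.1 kg.
Tool frame: the origin (TCP) lies at the very end of the fingers, on their centre line; the grasp point (between the pads) lies 19 mm behind it; z points along the fingers, y is the direction in which the jaws open and shut (so a half turn about z gives the same grasp; the last joint's range is limited). The gripper opens to 85 mm and grips with 20 to 120 N. Pads are 22 mm wide; open, the fingers measure 114 mm over their backs; the gripper's body (76 mm by 85 mm) begins 54 mm behind the grasp point. The pads swing forward as they close: fully open they stand 13 mm farther back than shut.
Start: joints at [-1.333, 0.527, 1.433, -0, 1.181, -0.178], TCP at [0.252, -0.572, 0.231] pointing down, gripper open.
Joint ranges: [-3.08, 3.08], [-0.75, 2.2], [0.22, 2.44], [-1.43, 4.57], [0, 2.65], [-2.85, 2.85]. Speed limits (rad/s): [2.79, 2.79, 3.14, 3.14, 3.14, 3.14].

INTERFACE

Orientations are given as a unit quaternion [x, y, z, w].
In Python, from station import manip gives the robot as it stands. The module is installed in compiled form; this text tells all that it offers.
- The arm moves only by the tool send_rows, never from a script. Its argument "commands" is a list of rows, each an object with "delta_pos": the shift along the world's x, y, z in cm, a list of three; "yaw": the turn about the world's z in rad. A call has 1 to 10 rows; each row shifts and turns the pose as measured when the row begins; what a row does not reach is not made up. A row lasts 1/8 s, in which the tool goes at most 62.5 mm and 10.7 degrees, less where a joint would pass 70% of its speed; a pose out of reach is approached as far as the arm can. A call is refused whole if a number of a shift passes 6.25 or a number of a turn 0.188, either way. A call with a gripper value outside its range is refused whole. "grip" is the closure, from -1 (fully open) to 1 (shut), set as the call begins (left out, the last holds). The fingers move at their own pace and stop on an object; "force" is the grip in N (left out, the last holds). Time passes only in rows, so rows that do not move let the fingers close. It gives the time, the measured TCP pose, the force and the opening at its end, in the units of the state.
- manip.sense(): the state, without advancing time (a new reading comes with each control period).
- manip.snapshot(name): name is "scene" or "side" or "wrist"; returns the picture (400x640x3 uint8, blue, green, red); there is no depth.
- manip.get_calibration(name): a dict with "fx", "fy", "cx", "cy" (pixels), "world_to_cam" (4x4, takes a point from world to camera coordinates); the wrist camera has in their place "mount" (4x4, takes a point from camera to tool coordinates, whose origin is the TCP and whose axes are the flange's). Camera axes: x right, y down, z forward; pixel columns grow to the right and rows downward; lengths in m; the calibration is good to about 2 mm. A picture is of the moment at which its call begins: read the wrist's pose just before it. get_calibration takes no time and is no camera call.
- manip.sign_off(): hands the job in, once; it reports no verdict.
The state is a dict: "t": time; "q": joint angles; "qd": joint speeds; "tau": joint torques, N m; "tcp_pos": TCP position; "tool_rot": TCP orientation; "force": force on the tool from outside, world axes, zero at the start; "ft_torque": the same for the moment, N m; "finger_gap": opening from 0.0 (shut) to 1.0 (fully open).
Only numpy, scipy, OpenCV 4.12 (cv2) and the standard library are available. Lean on these libraries where they do the work, as an engineer would, in place of code of your own. Each camera call takes 0.05 s, during which the arm holds its last target. There are 200 camera calls.

## Working session

There is one attempt and no reset: what is moved stays moved. The work goes in short steps, Python scripts to look and compute and a tool call to move; the robot and the scene stay as the last step left them, time stands still between calls to the robot, and variables do not carry over. Pictures are saved under pics/ and viewed, about 8 in all and at most 12, crops included, and the job is handed in when it is done.

Besides the shell and the picture viewer there is one more tool, called after "Call:" as a command line: name --argument value ..., lists and objects as JSON in quotes. send_rows: Moves the arm, as the interface text tells. Its arguments: {"type":"object","properties":{"commands":{"type":"array","items":{"type":"object","properties":{"delta_pos":{"type":"array","items":{"type":"number"}},"yaw":{"type":"number"}}}},"grip":{"type":"number"},"force":{"type":"number"}},"required":["commands"]}

```bash
mkdir -p pics
cat > h.py <<'E'
import numpy as np, cv2
from station import manip
def ray(name,u,v,z):
    c=manip.get_calibration(name); T=np.linalg.inv(np.array(c["world_to_cam"]))
    d=T[:3,:3]@np.array([(u-c["cx"])/c["fx"],(v-c["cy"])/c["fy"],1]); o=T[:3,3]
    return o+d*(z-o[2])/d[2]
E
python3 - <<'E'
from h import *
for n in("scene","side"): cv2.imwrite(f"pics/{n}0.png",manip.snapshot(n))
s=manip.sense(); print(s["t"],s["tcp_pos"],s["tool_rot"],s["force"],s["finger_gap"])
E
```

```text
0.1 [ 0.25232058 -0.5710908   0.23042032] [ 9.78467164e-01  2.06400102e-01 -2.15353722e-05 -1.00272378e-03] [ 0.11696886 -0.38049026 -0.37098781] 1.003329329363018
```

View pics/scene0.png

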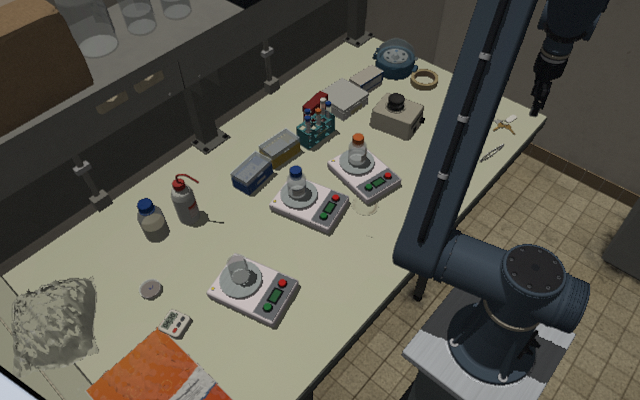

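View pics/side0.png

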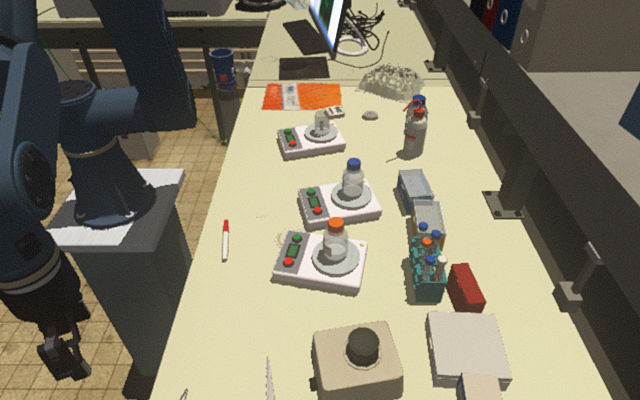

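The orange cap is on the right-hand balance: cap at (358,140) in scene and (336,225) in side. Its green key is near (371,196) in scene and (297,238) in side. I'll enlarge both views.

Run:
```python
from h import *
a=cv2.imread("pics/scene0.png")[125:215,315:415]; b=cv2.imread("pics/side0.png")[210:300,265:375]
r=lambda i:cv2.resize(i[:, :100],None,fx=4,fy=4,interpolation=cv2.INTER_CUBIC)
cv2.imwrite("pics/crop0.png",np.hstack([r(a),r(b)]))
for n,x0,y0 in(("scene",340,160),("side",270,225)):
    im=cv2.imread(f"pics/{n}0.png"); hsv=cv2.cvtColor(im,cv2.COLOR_BGR2HSV)[y0:y0+50,x0:x0+70]
    for nm,m in(("green",cv2.inRange(hsv,(45,110,50),(85,255,255))),("red",cv2.inRange(hsv,(0,150,80),(6,255,255))|cv2.inRange(hsv,(172,150,80),(180,255,255)))):
        k,_,st,ce=cv2.connectedComponentsWithStats(m)
        for i in range(1,k):
            if st[i,4]>8: u,v=ce[i]+[x0,y0]; print(n,nm,st[i],u.round(1),v.round(1),ray(n,u,v,.043).round(4))
```

```text
scene green [33 18 11  8 50] 378.0 181.6 [ 0.5061 -0.2052  0.043 ]
scene green [26 24  6  5 27] 368.6 185.9 [ 0.5168 -0.1732  0.043 ]
scene red [45 13  6  4 23] 387.4 174.6 [ 0.5017 -0.2466  0.043 ]
side green [23  9  8  6 36] 296.4 236.6 [ 0.5162 -0.1755  0.043 ]
side red [14 32  9  8 53] 288.0 260.4 [ 0.5008 -0.2492  0.043 ]
```

View pics/crop0.png

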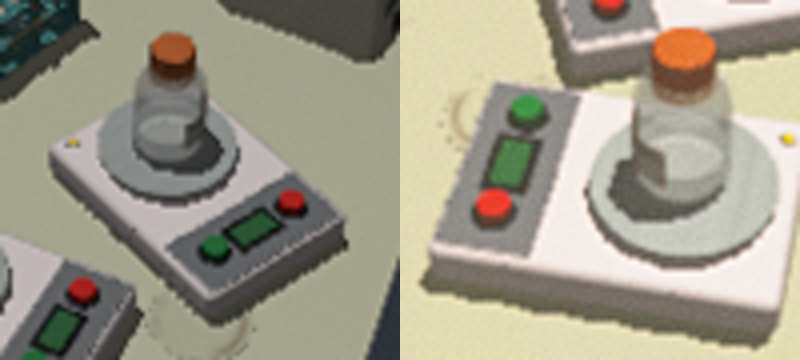

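Triangulation agrees between the views: green key about (0.5165, -0.1745), red (0.501, -0.248). They are 75.6 mm apart against 76 expected, and the balance yaw is about -0.21. I'll move above the key at height and close the fingers.

Call:
send_rows --commands '[{"delta_pos": [2.6,4,0],"yaw": 0},{"delta_pos": [2.6,4,0],"yaw": 0},{"delta_pos": [2.6,4,0],"yaw": -0.1},{"delta_pos": [2.6,4,0],"yaw": -0.1},{"delta_pos": [2.6,4,0],"yaw": -0.1},{"delta_pos": [2.6,4,0],"yaw": -0.1},{"delta_pos": [2.6,4,0],"yaw": -0.1},{"delta_pos": [2.6,4,0],"yaw": -0.1},{"delta_pos": [2.6,4,0],"yaw": 0},{"delta_pos": [0,0,0],"yaw": 0}]' --grip 1 --force 20

```text
t: 1.35
tcp_pos: [0.4896, -0.1987, 0.2264]
tool_rot: [0.995, -0.104, -0.001, -0.003]
force: [-1.0, -0.3, 0.1]
finger_gap: -0.001
```

Run:
```python
from h import *
s=manip.sense(); c=manip.get_calibration("wrist"); print(s["tcp_pos"],s["tool_rot"],s["finger_gap"],s["force"]); print(np.round(c["mount"],3))
from scipy.spatial.transform import Rotation as R
im=manip.snapshot("wrist"); Rm=R.from_quat(s["tool_rot"]).as_matrix(); M=np.array(c["mount"])
for p in([.5165,-.1745,.045],[.501,-.248,.045]):
    q=np.linalg.inv(M)@np.r_[Rm.T@(np.array(p)-s["tcp_pos"]),1]
    u,v=c["fx"]*q[0]/q[2]+c["cx"],c["fy"]*q[1]/q[2]+c["cy"]; print(u,v)
    cv2.circle(im,(int(round(u)),int(round(v))),3,(255,0,255),1)
cv2.imwrite("pics/w1.png",im); print(Rm[:,0], ray("scene",335.7,197.7,.045))
```

```text
[ 0.48961143 -0.19868167  0.22636341] [ 0.9945855  -0.10386393 -0.00107396 -0.00328765] -0.0008905752700086564 [-0.96183853 -0.30852256  0.0658192 ]
[[ 0.    -0.962 -0.274  0.069]
 [ 1.     0.    -0.001 -0.002]
 [ 0.001 -0.274  0.962 -0.143]
 [ 0.     0.     0.     1.   ]]
297.1916177081879 157.49257554995333
366.9438737464503 157.5621208007083
[ 0.97842226 -0.20659606 -0.00281923] [ 0.56064668 -0.0730228   0.045     ]
```

View pics/w1.png

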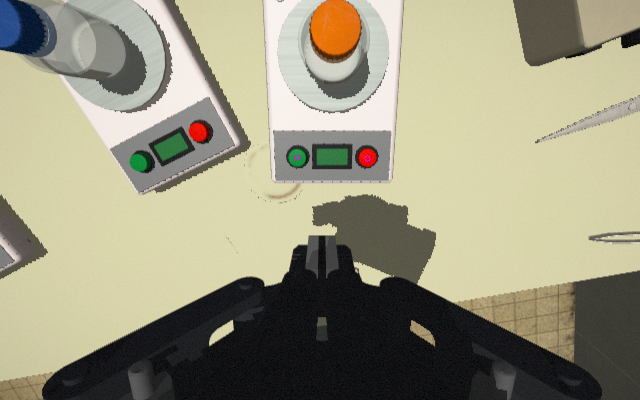

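Both projections land on the key centres (297,157) and (367,157). The wrist camera sits on the bottle side of the hand, so I'll turn the hand half round while it is high and keep that side clear.

Call:
send_rows --commands '[{"delta_pos": [0,0,0],"yaw": 0.185},{"delta_pos": [0,0,0],"yaw": 0.185},{"delta_pos": [0,0,0],"yaw": 0.185},{"delta_pos": [0,0,0],"yaw": 0.185},{"delta_pos": [0,0,0],"yaw": 0.185},{"delta_pos": [0,0,0],"yaw": 0.185},{"delta_pos": [0,0,0],"yaw": 0.185},{"delta_pos": [0,0,0],"yaw": 0.185},{"delta_pos": [0,0,0],"yaw": 0.185},{"delta_pos": [0,0,0],"yaw": 0.185}]'

```text
t: 2.65
tcp_pos: [0.4808, -0.2135, 0.224]
tool_rot: [0.673, 0.74, -0.006, 0.0]
force: [0.0, 0.6, -0.1]
finger_gap: 0.002
```

Call:
send_rows --commands '[{"delta_pos": [0,0,0],"yaw": 0.185},{"delta_pos": [0,0,0],"yaw": 0.185},{"delta_pos": [0,0,0],"yaw": 0.185},{"delta_pos": [0,0,0],"yaw": 0.185},{"delta_pos": [0,0,0],"yaw": 0.185},{"delta_pos": [0,0,0],"yaw": 0.185},{"delta_pos": [0,0,0],"yaw": 0.185},{"delta_pos": [1.3,1.2,0],"yaw": 0.1},{"delta_pos": [1.3,1.2,0],"yaw": 0},{"delta_pos": [0,0,0],"yaw": 0}]'

```text
t: 3.9
tcp_pos: [0.4989, -0.2029, 0.2218]
tool_rot: [0.034, 0.999, -0.007, 0.002]
force: [0.1, 1.0, 0.5]
finger_gap: 0.001
```

Call:
send_rows --commands '[{"delta_pos": [0.9,1.5,0],"yaw": -0.1},{"delta_pos": [0.9,1.5,0],"yaw": 0},{"delta_pos": [0,0,-3],"yaw": 0},{"delta_pos": [0,0,-3],"yaw": 0},{"delta_pos": [0,0,-3],"yaw": 0},{"delta_pos": [0,0,-3],"yaw": 0},{"delta_pos": [0,0,0],"yaw": 0}]'

```text
t: 4.78
tcp_pos: [0.5161, -0.176, 0.0993]
tool_rot: [0.09, 0.996, -0.009, 0.001]
force: [1.0, 0.6, 0.4]
finger_gap: 0.0
```

Call:
send_rows --commands '[{"delta_pos": [0,0.1,-2],"yaw": 0},{"delta_pos": [0,0,-2],"yaw": 0},{"delta_pos": [0,0,0],"yaw": 0}]'

```text
t: 5.15
tcp_pos: [0.5182, -0.1774, 0.0619]
tool_rot: [0.091, 0.996, -0.011, 0.004]
force: [-0.1, 0.4, -0.6]
finger_gap: -0.001
```

Run:
```python
from h import *
s=manip.sense(); print(s["tcp_pos"],s["force"])
r=lambda i:cv2.resize(i,None,fx=4,fy=4,interpolation=cv2.INTER_CUBIC)
a=manip.snapshot("scene")[115:215,315:415]; b=manip.snapshot("side")[190:290,250:350]
cv2.imwrite("pics/c2.png",np.hstack([r(a),r(b)]))
```

```text
[ 0.51815691 -0.1774099   0.06189506] [-0.0912655   0.38254502 -0.5543008 ]
```

View pics/c2.png

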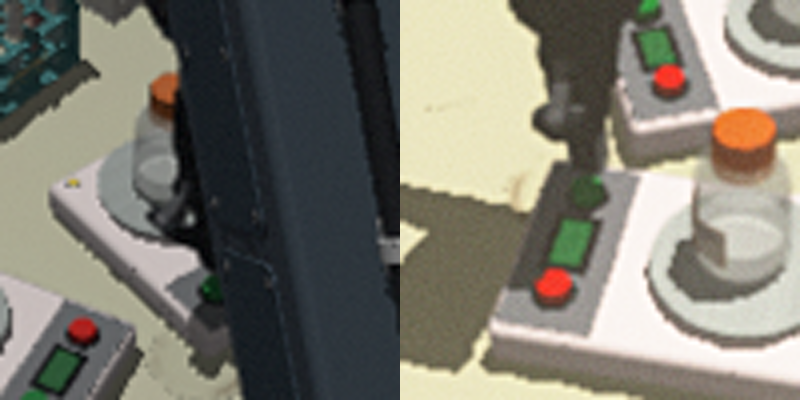

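The side view shows the fingertips right above the green key (crop 588,190), with the bottle well clear. Next I'll descend gently.

Call:
send_rows --commands '[{"delta_pos": [-0.1,0.3,-0.7],"yaw": 0},{"delta_pos": [0,0,-0.6],"yaw": 0},{"delta_pos": [0,0,-0.3],"yaw": 0}]'

```text
t: 5.62
tcp_pos: [0.5196, -0.1755, 0.0488]
tool_rot: [0.091, 0.996, -0.012, 0.008]
force: [-0.1, 0.2, 0.2]
finger_gap: 0.001
```

Call:
send_rows --commands '[{"delta_pos": [-0.3,0.1,-0.4],"yaw": 0},{"delta_pos": [0,0,-0.3],"yaw": 0},{"delta_pos": [0,0,-0.2],"yaw": 0}]'

```text
t: 6.0
tcp_pos: [0.5165, -0.1745, 0.0397]
tool_rot: [0.091, 0.996, -0.013, 0.008]
force: [-0.7, 0.6, 4.3]
finger_gap: -0.001
```

The key is about 5 mm down at 4.3 N, which fits its spring. I'll hold briefly and then release.

Call:
send_rows --commands '[{"delta_pos": [0,0,0],"yaw": 0},{"delta_pos": [0,0,0],"yaw": 0}]'

```text
t: 6.25
tcp_pos: [0.5165, -0.1745, 0.04]
tool_rot: [0.091, 0.996, -0.013, 0.008]
force: [-0.6, -1.0, 4.8]
finger_gap: -0.001
```

Call:
send_rows --commands '[{"delta_pos": [0,0,1],"yaw": 0},{"delta_pos": [0,0,2],"yaw": 0},{"delta_pos": [0,0,3],"yaw": 0},{"delta_pos": [0,0,4],"yaw": 0},{"delta_pos": [0,0,4],"yaw": 0},{"delta_pos": [-2,-3,2],"yaw": 0},{"delta_pos": [-3,-4,0],"yaw": 0},{"delta_pos": [-3,-4,0],"yaw": 0},{"delta_pos": [0,0,0],"yaw": 0},{"delta_pos": [0,0,0],"yaw": 0}]'

```text
t: 7.5
tcp_pos: [0.4331, -0.2858, 0.2075]
tool_rot: [0.09, 0.996, -0.013, 0.008]
force: [0.2, -0.7, -0.8]
finger_gap: 0.001
```

Run:
```python
from h import *
s=manip.sense(); print(s["t"],s["tcp_pos"],s["force"],abs(s["qd"]).max())
r=lambda i:cv2.resize(i,None,fx=4,fy=4,interpolation=cv2.INTER_CUBIC)
a=manip.snapshot("side")
cv2.imwrite("pics/c3.png",r(a[110:250,200:390][:,:]))
b=cv2.imread("pics/side0.png"); cv2.imwrite("pics/c3.png",np.hstack([r(b[205:300,265:365]),r(a[205:300,265:365])]))
d=cv2.absdiff(a,b).max(2); 
for n,(x,y,w,h) in dict(all3=(275,100,110,195)).items(): print(n,(d[y:y+h,x:x+w]>40).sum())
```

```text
7.5 [ 0.43312652 -0.28582659  0.20746821] [ 0.16017737 -0.66733517 -0.82952948] 0.017660381253494947
all3 0
```

View pics/c3.png

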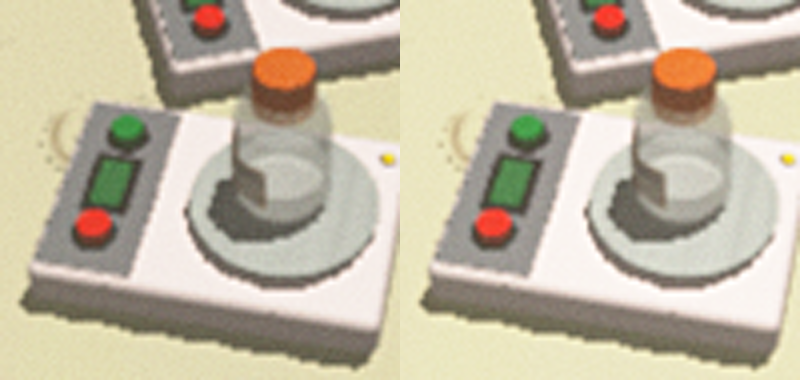

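Before (left) and after (right) are identical: the green key is up at crop (527,130) and the bottle hasn't moved. I'll hand it in.

```bash
python3 -c "from station import manip; manip.sign_off()"
```

```text
the job is handed in; nothing more can be done
```

I pressed the green tare key of the right-hand balance, the one with the orange-capped bottle, using the closed fingertips. The tip position put it about 5 mm down at 4–5 N for at least 0.25 s. I then let it come up, drew the hand clear and handed the job in; sign-off gives no verdict.

- **Last checks:** the side view after the press showed no changed pixels against the start over the three balances. The key is up again and the bottles and beaker are where they stood. The hand was about 0.2 m above the bench, with only sensor noise on the force (under 1 N). The clock read 7.5 s of the 32 s allowed.
- **Disagreements:** none of the checks failed. The hand drifted 1–3 cm during the half turn, which I corrected before coming down on the key.

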